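# Rake the plaster owl out of the drying rack and stand it on the banding wheel

### The arm

A 7-joint arm with a two-finger parallel gripper is mounted at the origin on the work surface. World frame = base frame: x ahead of the robot, y to its left, z up, the work surface at z = 0. Lengths are in m, angles in rad, forces in N, time in s.
With the tool pointing down it reaches from about 0.375 to 0.925 m from the base axis. Payload 3.1 kg.
Tool frame: the origin (TCP) lies on the front face of the gripper's body, between the roots of the fingers; the fingertips stand 73 mm ahead of it and the grasp point (between the pads) lies 54 mm ahead of it; z points along the fingers, y is the line along which they close (so a half turn about z gives the same grasp; the last joint's range is limited). The gripper opens to 85 mm and grips with 20 to 120 N. Pads are 22 mm wide; open, the fingers measure 114 mm over their backs; the gripper's body (76 mm by 85 mm) begins 54 mm behind the grasp point. The pads swing forward as they close: fully open they stand 13 mm farther back than shut.
Start: joints at [-1.213, 0.383, 0.044, 1.598, -0.018, 1.161, -0.05], TCP at [0.286, 0.584, 0.304] pointing down, gripper open.
Joint ranges: [-2.61, 2.61], [-0.41, 2.15], [-1.48, 1.57], [0, 2.5], [-1.57, 4.71], [0.05, 1.97], [-2.85, 2.85]. Speed limits (rad/s): [2.79, 2.79, 3.14, 3.14, 3.14, 3.14, 3.14].

### API

Orientations are given as a rotation vector (axis times angle).
In Python, from rig import sensors, eyes, bot gives the robot as it stands.
- The arm moves only by the tool drive_tool, never from a script. Its argument "moves" is a list of rows, each an object with "offset": the shift along the world's x, y, z in units of 30 mm (1.0 is 30 mm), a list of three; "turn": the turn, a rotation vector about the world's x, y, z in units of 6 degrees (1.0 is 6 degrees), a list of three; "claw": the closure, from -1 (fully open) to 1 (shut). A call has exactly 8 rows; each row shifts and turns the commanded pose from where the row before left it; what a row does not reach is not made up. A row lasts 1/12 s, in which the tool goes at most 41.7 mm and 7.16 degrees, less where a joint would pass 70% of its speed; a pose out of reach is approached as far as the arm can. A call is refused whole if a number of a shift passes 1 or a number of a turn 1, either way. A call with a gripper value outside its range is refused whole. The fingers move at their own pace and stop on an object; "force" is the grip in N (left out, the last holds). Time passes only in rows, so rows that do not move let the fingers close, or fill a call up. It gives the time, the measured TCP pose, the force, the opening and the grip force at its end, in the units of the state.
- sensors.get_obs(): the state, without advancing time (a new reading comes with each control period).
- eyes.capture(name): name is "scene" or "side" or "wrist"; returns a dict with "pixels" (480x640x3 uint8, blue, green, red), "camera_matrix" (3x3 intrinsics, pixels), "D" ([k1, k2, p1, p2, k3] as OpenCV has them; the pictures are not rectified), "eye" and "rotation" of the camera in the world. Camera axes: x right, y down, z forward; pixel columns grow to the right and rows downward; lengths in m; the calibration is good to about 2 mm. A picture is of the moment at which its call begins. There is no depth.
- bot.finish_job(): hands the job in; it is judged then, once.
The state is a dict: "clock": time; "joint_positions": joint angles; "dq": joint speeds; "effort": joint torques, N m; "eef_pos": TCP position; "tool_rot": TCP orientation; "wrist_force": force on the tool from outside, world axes, zero at the start; "moment": the same for the moment, N m; "grip_width": finger opening in m; "grip_force": force on a finger pad.
Only numpy, scipy, OpenCV 4.12 (cv2) and the standard library are available. Lean on these libraries where they do the work, as an engineer would, in place of code of your own. Each camera call takes 0.05 s, during which the arm holds its last target. There are 200 camera calls.

### The job

The plaster owl has dried on its blue tray deep inside the low wire rack: draw the kiln rake out of the tool cubby, lay it on the table and take it again by its handle, hook its blade behind the tray's near wall from inside the tray, and draw the tray out until the owl is clear of the rack. Then lay the rake down flat on the table, blade down and off the tray, and gently stand the owl upright in the middle of the banding wheel. Never drop or topple the owl, leave the tray flat on the table, and leave the green bowl, the jar and the other tool in the cubby where they are.

Things in the scene. Friction and masses are not known exactly. Their poses are not given: they have to be found in the camera images.
- rack: Fixed wire drying rack on the table, no floor: 280 mm deep (x), 260 wide (y), wire top 128 high, 124 clear under it. Origin on the table, centre of the footprint. Open at its front, the -x side (edge at x = -140 mm, a post of 5 mm radius at each end, y +-130); top and back are wired, a rail on each side. A gripper's body does not fit under the top.
- tray: Loose blue tray on the table in the rack, 140 (x) by 120 (y) by 20 mm high, walls and floor 4 mm thick, about 0.25 kg (varies). Origin: centre of the underside. Its -x wall (inner face x = -66 mm) is the near wall, turned to the rack's open front; at the start it is 70 to 100 mm inside the front edge.
- owl: White plaster owl standing on the tray floor, 93 mm high (ear tips 99), about 0.22 kg, round: 48 mm diameter from 14 to 62 mm above its foot, foot 54 mm; wings stand out 1 to 2 mm at its +-y sides. Origin: centre of the foot, z up, face to -x. At the start 5 to 15 mm beyond the tray's centre (tray +x), within 8 mm sideways.
- rake: Kiln rake, 210 mm long (x), 0.17 kg. Origin: underside, mid-length; z up. Wooden handle x -105 to -5 mm, 22 wide, 34 high. Steel bar 8 wide, 22 to 32 above the underside, from handle to blade. Blade x 101 to 105, 50 wide, underside to 32 up, so 22 below the bar. Starts on the table, handle in one cubby cell, 90 to 102 mm of blade end showing. Held near the handle's end it reaches under the rack.
- cubby: Fixed wooden tool cubby on the table, 130 deep (x), 104 wide (y), 53 mm high, open on its -x side and underneath, with two cells 43 mm wide side by side (centres y +-24 mm). Origin on the table, centre of the footprint. Either cell may hold the rake; tools draw straight out towards its -x.
- stick: Bystander: loose wooden modelling stick with an orange end, 110 mm long, 22 mm wide, lying in the other cell of the cubby, its orange end showing by at most 18 mm. Origin on the underside, 18 mm short of the orange end.
- wheel_top (a point): Centre of the top face of the banding wheel, a metal turntable disc of 136 mm diameter whose flat top is 58 mm above the table; it can spin on its fixed iron foot.
- bowl: Bystander: loose green mixing bowl, 110 mm rim diameter, 45 mm high. Origin at the centre of the underside.
- jar: Bystander: loose white jar with a red lid, 64 mm diameter, 100 mm high. Origin at the centre of the underside.
- rake_blade (a point): Middle of the lower edge of the rake's blade (rake x = 103 mm, on its underside).
Things that resemble listed ones, but are neither listed nor needed, are in the scene too. What is meant by the owl is not pink or purple, and is the smaller of those in its own colour.

How it is judged:
By the outcome, as a careful person would: the job done as asked, in the order asked, and still so for the second after the job is handed in, with the robot touching nothing.
It also fails if it takes over 72 s, if anything falls off the work surface, if the arm or the gripper's body presses on something with over 40 N, if the wrist force passes 120 N, or if a joint passes its speed limit or range.

## Working session

There is one attempt and no reset: what is moved stays moved. The work goes in short steps, Python scripts to look and compute and a tool call to move; the robot and the scene stay as the last step left them, time stands still between calls to the robot, and variables do not carry over. Pictures are saved under pics/ and viewed, at most 14 in all, crops included, and the job is handed in when it is done.

Besides the shell and the picture viewer there is one more tool, called after ">>>" as name(argument=value, ...) on one line, values as JSON. drive_tool: Moves the arm, as the interface text tells. Its arguments: {"type":"object","properties":{"moves":{"type":"array"},"force":{"type":"number"}},"required":["moves"]}

```bash
ls; mkdir -p pics; cat > h.py <<'E'
import numpy as np,cv2
from rig import sensors,eyes,bot
def cap(n,save=None):
    c=eyes.capture(n)
    if save: cv2.imwrite('pics/'+save,c['pixels'])
    return c
def ray(c,uv):
    p=cv2.undistortPoints(np.array([[uv]],float),np.array(c['camera_matrix']),np.array(c['D']))[0,0]
    R=np.array(c['rotation']); R=R if R.shape==(3,3) else cv2.Rodrigues(R)[0]
    return np.array(c['eye'],float),R@np.array([p[0],p[1],1.])
def onz(c,uv,z):
    e,d=ray(c,uv); return e+d*(z-e[2])/d[2]
def tri(c1,u1,c2,u2):
    a,d=ray(c1,u1);b,e=ray(c2,u2)
    s=np.linalg.lstsq(np.c_[d,-e],b-a,rcond=None)[0]
    return (a+d*s[0]+b+e*s[1])/2,np.linalg.norm(a+d*s[0]-b-e*s[1])
def proj(c,P):
    R=np.array(c['rotation']); R=R if R.shape==(3,3) else cv2.Rodrigues(R)[0]
    rv=cv2.Rodrigues(R.T)[0]; t=-R.T@np.array(c['eye'],float)
    return cv2.projectPoints(np.array(P,float).reshape(-1,1,3),rv,t,np.array(c['camera_matrix']),np.array(c['D']))[0][:,0]
E
python3 - <<'E'
from h import *
a=cap('scene');b=cap('side')
for c in(a,b): print(c['eye'],c['rotation'],c['camera_matrix'])
cv2.imwrite('pics/scene0.png',a['pixels']);cv2.imwrite('pics/side0.png',b['pixels'])
print(sensors.get_obs())
E
```

```text
pics
[1.62323553 0.1590899  0.93471064] [-1.60216499 -1.80409957  0.82687347] [[619.10127869   0.         315.30261646]
 [  0.         619.10127869 239.89861062]
 [  0.           0.           1.        ]]
[ 0.32901163 -0.64951764  0.88095209] [-2.35063152  0.45644194 -0.16024761] [[433.32181268   0.         324.76235299]
 [  0.         433.32181268 241.64133492]
 [  0.           0.           1.        ]]
{'clock': 0.1, 'joint_positions': array([-1.21276445,  0.38373681,  0.04385782,  1.59943373, -0.0179292 ,
        1.16121896, -0.04991177]), 'dq': array([ 0.00028355, -0.00236087, -0.00078814, -0.00088837, -0.00035913,
        0.0002747 ,  0.00140675]), 'effort': array([ 2.65164301e-03, -4.34729540e+01,  1.02914002e+00, -2.50456291e+01,
        1.08292731e-02,  5.43801681e-03, -4.11280183e-06]), 'eef_pos': array([0.28582985, 0.58301004, 0.30261574]), 'tool_rot': array([-0.70968058, -3.05993234,  0.00371237]), 'wrist_force': array([ 0.60281955,  0.18221384, -0.31183001]), 'moment': array([-0.01183372,  0.02995095, -0.06033574]), 'grip_force': 0.0, 'grip_width': 0.08531384332691154}
```

View pics/scene0.png

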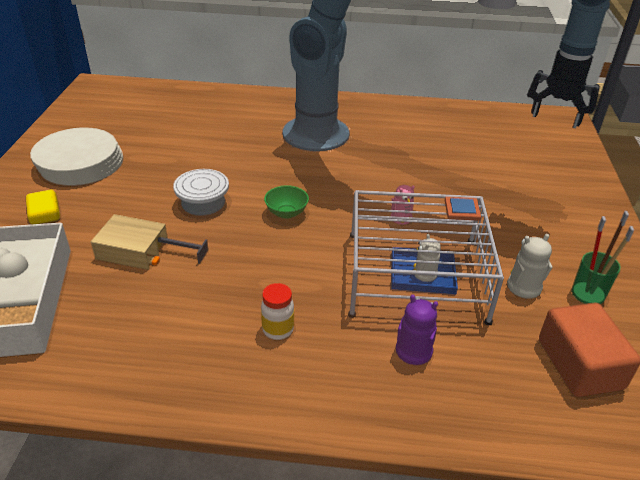

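View pics/side0.png

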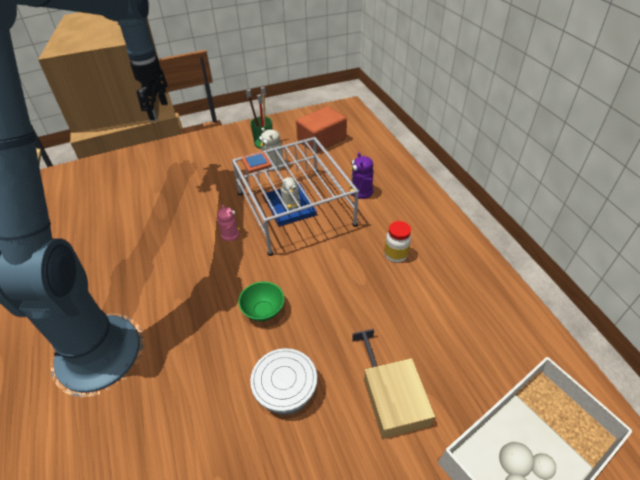

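Both views: candidates for the owl are the white one on the blue tray in the rack (scene 428,258; side 290,190), the larger white one right of the rack (scene 531,266), the purple one (417,330) and the pink one (403,200). I choose the smaller white one on the blue tray. The wheel is the grey disc (scene 201,186), and the rake blade shows at (203,250). Next is a close crop.

```bash
python3 - <<'E'
from h import *
a=cv2.imread('pics/scene0.png');b=cv2.imread('pics/side0.png')
def cr(i,x,y,w,h): return cv2.resize(i[y:y+h,x:x+w],(400,300),interpolation=cv2.INTER_CUBIC)
cv2.imwrite('pics/crop1.png',np.vstack([np.hstack([cr(a,340,185,200,150),cr(b,220,130,160,120)]),np.hstack([cr(a,80,165,160,120),cr(b,330,315,160,120)])]))
E
```

```text
(no output)
```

View pics/crop1.png

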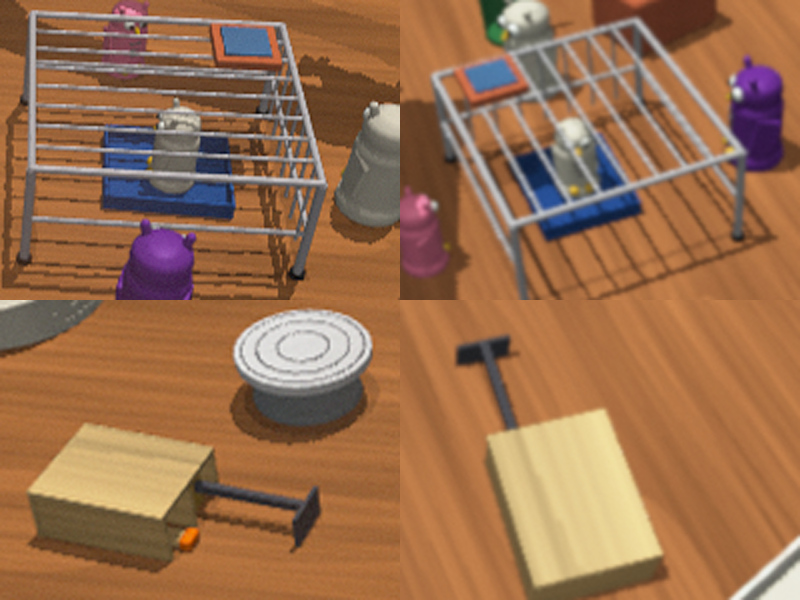

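Close crop confirms it: the owl is white, on the blue tray under the wires, beak toward the left in scene (world -y), so the rack opens toward -y. The rake's blade points to world +y out of the cubby cell nearer the robot; the orange stick end shows in the other cell.

```bash
python3 - <<'E'
from h import *
np.set_printoptions(precision=4,suppress=True)
a=cap('scene');b=cap('side')
S=lambda u,v:(340+u/2,185+v/2); T=lambda u,v:(220+(u-400)/2.5,130+v/2.5)
U=lambda u,v:(80+u/2.5,165+(v-300)/2.5); V=lambda u,v:(330+(u-400)/2.5,315+(v-300)/2.5)
for n,p,q in [('rackFrontNear',S(32,14),T(518,222)),('rackFrontFar',S(30,168),T(743,152)),('backNear',S(283,24),T(437,75)),('backFar',S(322,183),T(637,22))]:
    print(n,*tri(a,p,b,q))
    print('   z',onz(a,p,.126),onz(b,q,.126))
for q in [(488,437),(605,412),(660,553),(538,585)]: print('cub',onz(b,V(*q),.053))
for q in [(215,445),(165,520),(85,424),(30,490)]: print('cubS',onz(a,U(*q),.053))
print('wheel',tri(a,U(303,347),b,(284,378)),onz(a,U(303,347),.058),onz(b,(284,378),.058))
print('bladetop b',onz(b,V(457,351),.032),onz(b,V(508,338),.032),' bar at cubby',onz(b,V(512,428),.032),'bladejoin',onz(b,V(483,347),.032))
print('bladeS top',onz(a,U(318,489),.032),onz(a,U(297,522),.032),'bot',onz(a,U(320,512),0),onz(a,U(299,545),0))
print('owl top',tri(a,S(178,108),b,T(571,120)),onz(a,S(172,192),.004))
for n,c,F in(('scene',a,None),('side',b,None)):
    h=cv2.cvtColor(c['pixels'],cv2.COLOR_BGR2HSV);m=cv2.inRange(h,(105,150,40),(125,255,255))
    roi=np.zeros_like(m)
    if n=='scene': roi[235:300,385:465]=255
    else: roi[178:230,255:325]=255
    pts=cv2.findNonZero(m&roi); hull=cv2.convexHull(pts)
    print(n,cv2.approxPolyDP(hull,2,True)[:,0].tolist())
    for q in cv2.approxPolyDP(hull,2,True)[:,0]: print('   ',q,onz(c,q.astype(float),.02)[:2],onz(c,q.astype(float),0)[:2])
E
```

```text
rackFrontNear [0.4736 0.1426 0.127 ] 0.0035197351141644825
   z [0.4699 0.1437 0.126 ] [0.4743 0.1413 0.126 ]
rackFrontFar [0.7292 0.1557 0.125 ] 0.00277799454857776
   z [0.7289 0.1567 0.126 ] [0.729  0.1529 0.126 ]
backNear [0.4554 0.4233 0.1266] 0.00588598732532379
   z [0.4503 0.4259 0.126 ] [0.4562 0.4194 0.126 ]
backFar [0.713  0.4366 0.1235] 0.004460295976562632
   z [0.7132 0.4376 0.126 ] [0.7119 0.4296 0.126 ]
cub [ 0.5473 -0.2922  0.053 ]
cub [ 0.6477 -0.3093  0.053 ]
cub [ 0.6283 -0.4321  0.053 ]
cub [ 0.5305 -0.4177  0.053 ]
cubS [ 0.5489 -0.2825  0.053 ]
cubS [ 0.6563 -0.2944  0.053 ]
cubS [ 0.5345 -0.4101  0.053 ]
cubS [ 0.6329 -0.4236  0.053 ]
wheel (array([ 0.3851, -0.2441,  0.0522]), np.float64(0.004375177532688288)) [ 0.391  -0.2401  0.058 ] [ 0.3857 -0.249   0.058 ]
bladetop b [ 0.5627 -0.1967  0.032 ] [ 0.6108 -0.2019  0.032 ]  bar at cubby [ 0.5752 -0.2834  0.032 ] bladejoin [ 0.5859 -0.2018  0.032 ]
bladeS top [ 0.5735 -0.1824  0.032 ] [ 0.6205 -0.1897  0.032 ] bot [ 0.5685 -0.1847  0.    ] [ 0.6156 -0.1924  0.    ]
owl top (array([0.5841, 0.3079, 0.1   ]), np.float64(0.0008111974982700647)) [0.6125 0.3134 0.004 ]
scene [[455, 293], [393, 281], [393, 252], [453, 261]]
    [455 293] [0.659  0.3707] [0.6379 0.3754]
    [393 281] [0.6392 0.2399] [0.6177 0.2417]
    [393 252] [0.543  0.2388] [0.5193 0.2405]
    [453 261] [0.5561 0.3729] [0.5328 0.3776]
side [[314, 214], [279, 224], [268, 193], [299, 189], [313, 208]]
    [314 214] [0.6264 0.2193] [0.6333 0.2395]
    [279 224] [0.5198 0.2188] [0.5243 0.2389]
    [268 193] [0.5293 0.3614] [0.534  0.3849]
    [299 189] [0.6233 0.3424] [0.6302 0.3654]
    [313 208] [0.6327 0.2445] [0.6398 0.2653]
```

>>> drive_tool(moves=[{"offset":[0.355,-0.977,0],"turn":[0,0,-0.437],"claw":-1},{"offset":[0.355,-0.977,0],"turn":[0,0,-0.437],"claw":-1},{"offset":[0.355,-0.977,0],"turn":[0,0,-0.437],"claw":-1},{"offset":[0.355,-0.977,0],"turn":[0,0,-0.437],"claw":-1},{"offset":[0.355,-0.977,0],"turn":[0,0,-0.437],"claw":-1},{"offset":[0.355,-0.977,0],"turn":[0,0,-0.437],"claw":-1},{"offset":[0.355,-0.977,0],"turn":[0,0,-0.437],"claw":-1},{"offset":[0.355,-0.977,0],"turn":[0,0,-0.437],"claw":-1}], force=40)

```text
clock: 0.87
eef_pos: [0.3715, 0.3475, 0.3037]
tool_rot: [-1.258, -2.879, 0.0]
wrist_force: [-0.1, 0.3, 0.2]
grip_width: 0.086
grip_force: 0.0
```

>>> drive_tool(moves=[{"offset":[0.355,-0.977,0],"turn":[0,0,-0.437],"claw":-1},{"offset":[0.355,-0.977,0],"turn":[0,0,-0.437],"claw":-1},{"offset":[0.355,-0.977,0],"turn":[0,0,-0.437],"claw":-1},{"offset":[0.355,-0.977,0],"turn":[0,0,-0.437],"claw":-1},{"offset":[0.355,-0.977,0],"turn":[0,0,-0.437],"claw":-1},{"offset":[0.355,-0.977,0],"turn":[0,0,-0.437],"claw":-1},{"offset":[0.355,-0.977,0],"turn":[0,0,-0.437],"claw":-1},{"offset":[0.355,-0.977,0],"turn":[0,0,-0.437],"claw":-1}])

```text
clock: 1.53
eef_pos: [0.4566, 0.1131, 0.3039]
tool_rot: [-1.761, -2.601, -0.001]
wrist_force: [0.2, 1.0, -0.5]
grip_width: 0.0854
grip_force: 0.0
```

>>> drive_tool(moves=[{"offset":[0.355,-0.977,0],"turn":[0,0,-0.437],"claw":-1},{"offset":[0.355,-0.977,0],"turn":[0,0,-0.437],"claw":-1},{"offset":[0.355,-0.977,0],"turn":[0,0,-0.437],"claw":-1},{"offset":[0.355,-0.977,0],"turn":[0,0,-0.437],"claw":-1},{"offset":[0.355,-0.977,0],"turn":[0,0,-0.437],"claw":-1},{"offset":[0.355,-0.977,0],"turn":[0,0,-0.437],"claw":-1},{"offset":[0.355,-0.977,0],"turn":[0,0,-0.437],"claw":-1},{"offset":[0.355,-0.977,0],"turn":[0,0,-0.437],"claw":-1}])

```text
clock: 2.2
eef_pos: [0.5419, -0.1211, 0.3039]
tool_rot: [-2.205, -2.238, -0.001]
wrist_force: [0.0, 0.7, -0.1]
grip_width: 0.0853
grip_force: 0.0
```

>>> drive_tool(moves=[{"offset":[0.355,-0.977,0],"turn":[0,0,-0.437],"claw":-1},{"offset":[0.355,-0.977,0],"turn":[0,0,-0.437],"claw":-1},{"offset":[0.355,-0.977,-0.5],"turn":[0,0,-0.437],"claw":-1},{"offset":[0.355,-0.977,-0.5],"turn":[0,0,-0.437],"claw":-1},{"offset":[0,0,-0.5],"turn":[0,0,0],"claw":-1},{"offset":[0,0,0],"turn":[0,0,0],"claw":-1},{"offset":[0,0,0],"turn":[0,0,0],"claw":-1},{"offset":[0,0,0],"turn":[0,0,0],"claw":-1}])

```text
clock: 2.87
eef_pos: [0.5847, -0.2357, 0.2592]
tool_rot: [-2.396, -2.031, -0.001]
wrist_force: [-0.4, 0.1, 0.0]
grip_width: 0.0851
grip_force: 0.0
```

```bash
python3 - <<'E'
from h import *
np.set_printoptions(precision=4,suppress=True)
w=cap('wrist','w1.png');a=cap('scene');b=cap('side')
import pickle;pickle.dump(w,open('w1.pkl','wb'))
o=sensors.get_obs();print(o['clock'],o['eef_pos'],o['tool_rot'],o['joint_positions'],w['eye'])
print('bowl',onz(a,(287,212),0),onz(b,(262,305),0),'jar',onz(a,(278,330),0),onz(b,(397,255),0))
E
```

```text
3.0167 [ 0.5851 -0.2358  0.2602] [2.3951 2.0313 0.0034] [-0.2245  0.4603  0.7018  1.7148 -0.3317  1.0863  0.4182] [ 0.5968 -0.1648  0.3297]
bowl [ 0.4006 -0.025   0.    ] [ 0.3993 -0.0171  0.    ] jar [ 0.7918  0.0133 -0.    ] [0.7838 0.0021 0.    ]
```

View pics/w1.png

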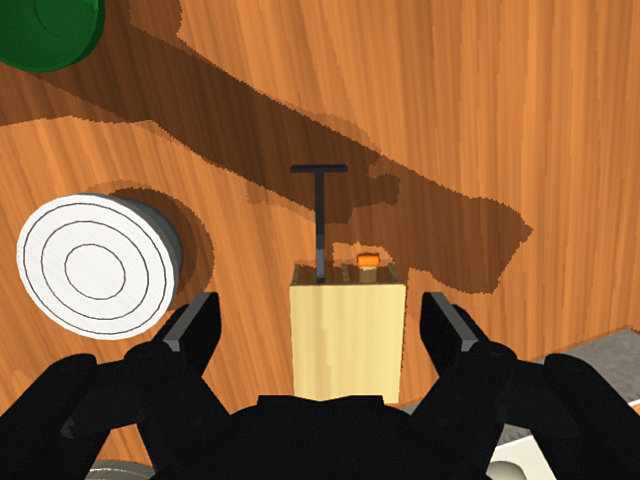

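The wrist view shows the rake's blade at (319,168), its bar down to the cubby mouth at (320,278), the orange stick end at (368,260), and the wheel centre at (95,272).

```bash
python3 - <<'E'
from h import *
import pickle
np.set_printoptions(precision=4,suppress=True)
w=pickle.load(open('w1.pkl','rb'))
p=onz(w,(319.5,171),.032);q=onz(w,(320,276),.032);print(p,q,np.degrees(np.arctan2(*(p-q)[:2])))
print('blade ends',onz(w,(291,169),.032),onz(w,(348,167),.032))
print('cubby edge',onz(w,(291,285),.053),onz(w,(405,285),.053),'rear',onz(w,(293,402),.053))
print('wheel',onz(w,(95,272),.058),'stick',onz(w,(368,258),.02))
R=cv2.Rodrigues(np.array([2.3951,2.0313,.0034]))[0];print('close axis deg',np.degrees(np.arctan2(R[1,1],R[0,1])),R[:,0])
E
```

```text
[ 0.5912 -0.196   0.032 ] [ 0.5755 -0.2931  0.032 ] 9.196966575362815
blade ends [ 0.5672 -0.1903  0.032 ] [ 0.616  -0.1967  0.032 ]
cubby edge [ 0.5502 -0.2884  0.053 ] [ 0.6501 -0.3051  0.053 ] rear [ 0.5281 -0.414   0.053 ]
wheel [ 0.3858 -0.2464  0.058 ] stick [ 0.6236 -0.2873  0.02  ]
close axis deg -9.397069081342941 [0.1633 0.9866 0.0009]
```

>>> drive_tool(moves=[{"offset":[-0.03,-0.13,-0.9],"turn":[0,0,0],"claw":-1},{"offset":[0,0,-0.9],"turn":[0,0,0],"claw":-1},{"offset":[0,0,-0.9],"turn":[0,0,0],"claw":-1},{"offset":[0,0,-0.9],"turn":[0,0,0],"claw":-1},{"offset":[0,0,-0.9],"turn":[0,0,0],"claw":-1},{"offset":[0,0,-0.9],"turn":[0,0,0],"claw":-1},{"offset":[0,0,-0.55],"turn":[0,0,0],"claw":-1},{"offset":[0,0,0],"turn":[0,0,0],"claw":0}])

```text
clock: 3.68
eef_pos: [0.5814, -0.2383, 0.077]
tool_rot: [-2.391, -2.027, 0.004]
wrist_force: [-0.3, 1.2, -0.7]
grip_width: 0.0755
grip_force: 0.0
```

>>> drive_tool(moves=[{"offset":[0,0,0],"turn":[0,0,0],"claw":1},{"offset":[0,0,0],"turn":[0,0,0],"claw":1},{"offset":[0,0,0],"turn":[0,0,0],"claw":1},{"offset":[0,0,0],"turn":[0,0,0],"claw":1},{"offset":[0,0,0],"turn":[0,0,0],"claw":1},{"offset":[0,0,0],"turn":[0,0,0],"claw":1},{"offset":[0,0,0],"turn":[0,0,0],"claw":1},{"offset":[0,0,0],"turn":[0,0,0],"claw":1}])

```text
clock: 4.35
eef_pos: [0.5844, -0.2413, 0.0818]
tool_rot: [2.397, 2.028, 0.002]
wrist_force: [-0.6, 1.0, 6.1]
grip_width: 0.0074
grip_force: 40.0
```

>>> drive_tool(moves=[{"offset":[0.04,0.25,0.03],"turn":[0,0,0],"claw":1},{"offset":[0.08,0.49,0],"turn":[0,0,0],"claw":1},{"offset":[0.08,0.49,0],"turn":[0,0,0],"claw":1},{"offset":[0.08,0.49,0],"turn":[0,0,0],"claw":1},{"offset":[0.08,0.49,0],"turn":[0,0,0],"claw":1},{"offset":[0.08,0.49,0],"turn":[0,0,0],"claw":1},{"offset":[0.08,0.49,0],"turn":[0,0,0],"claw":1},{"offset":[0.08,0.49,0],"turn":[0,0,0],"claw":1}])

```text
clock: 5.02
eef_pos: [0.6017, -0.1306, 0.0818]
tool_rot: [2.398, 2.027, -0.001]
wrist_force: [-0.0, -2.9, 5.5]
grip_width: 0.0072
grip_force: 39.8
```

>>> drive_tool(moves=[{"offset":[0.08,0.49,0],"turn":[0,0,0],"claw":1},{"offset":[0.08,0.49,0],"turn":[0,0,0],"claw":1},{"offset":[0.08,0.49,0],"turn":[0,0,0],"claw":1},{"offset":[0.08,0.49,0],"turn":[0,0,0],"claw":1},{"offset":[0.08,0.49,0],"turn":[0,0,0],"claw":1},{"offset":[0,0.2,0],"turn":[0,0,0],"claw":1},{"offset":[0,0,0],"turn":[0,0,0],"claw":1},{"offset":[0,0,0],"turn":[0,0,0],"claw":1}])

```text
clock: 5.68
eef_pos: [0.6146, -0.0472, 0.0818]
tool_rot: [-2.394, -2.032, -0.005]
wrist_force: [0.3, 0.1, 5.4]
grip_width: 0.0072
grip_force: 40.0
```

```bash
python3 - <<'E'
from h import *
a=cap('scene');b=cap('side')
cv2.imwrite('pics/c2.png',np.vstack([np.hstack([cv2.resize(a['pixels'][150:350,60:360],(450,300)),np.zeros((300,350,3),np.uint8)]),np.hstack([cv2.resize(b['pixels'][200:440,220:480],(325,300)),np.zeros((300,475,3),np.uint8)])]))
E
```

```text
(no output)
```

View pics/c2.png

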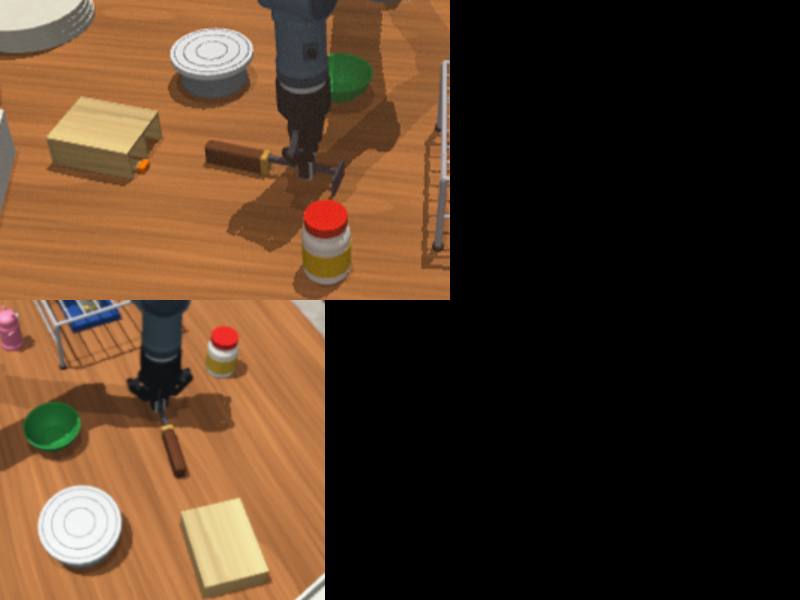

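>>> drive_tool(moves=[{"offset":[0,0,0],"turn":[0,0,0],"claw":-1},{"offset":[0,0,0],"turn":[0,0,0],"claw":-1},{"offset":[0,0,0],"turn":[0,0,0],"claw":-1},{"offset":[0,0,0],"turn":[0,0,0],"claw":-1},{"offset":[0,0,1],"turn":[0,0,0],"claw":-1},{"offset":[0,0,1],"turn":[0,0,0],"claw":-1},{"offset":[0,0,1],"turn":[0,0,0],"claw":-1},{"offset":[-0.15,-0.9,1],"turn":[0,0,0],"claw":-1}])

```text
clock: 6.45
eef_pos: [0.61, -0.07, 0.2012]
tool_rot: [-2.384, -2.038, -0.004]
wrist_force: [1.1, 2.5, 0.4]
grip_width: 0.0857
grip_force: 0.0
```

>>> drive_tool(moves=[{"offset":[-0.15,-0.9,0],"turn":[0,0,0],"claw":-1},{"offset":[-0.15,-0.9,0],"turn":[0,0,0],"claw":-1},{"offset":[-0.15,-0.9,0],"turn":[0,0,0],"claw":-1},{"offset":[-0.15,-0.9,0],"turn":[0,0,0],"claw":-1},{"offset":[0,0,0],"turn":[0,0,0],"claw":-1},{"offset":[0,0,0],"turn":[0,0,0],"claw":-1},{"offset":[0,0,0],"turn":[0,0,0],"claw":-1},{"offset":[0,0,0],"turn":[0,0,0],"claw":-1}])

```text
clock: 7.12
eef_pos: [0.5913, -0.1841, 0.2007]
tool_rot: [-2.395, -2.031, -0.001]
wrist_force: [0.6, -0.2, 0.2]
grip_width: 0.0852
grip_force: 0.0
```

```bash
python3 - <<'E'
from h import *
import pickle
np.set_printoptions(precision=4,suppress=True)
w=cap('wrist','w2.png');pickle.dump(w,open('w2.pkl','wb'))
o=sensors.get_obs();print(o['clock'],o['eef_pos'],o['tool_rot'])
P=[[.5924,-.1814,.034],[.588,-.207,.034]]
print(proj(w,P))
E
```

```text
7.1667 [ 0.5914 -0.1838  0.2008] [-2.3943 -2.0318 -0.0007]
[[320.7886 232.0865]
 [320.572  265.4514]]
```

View pics/w2.png

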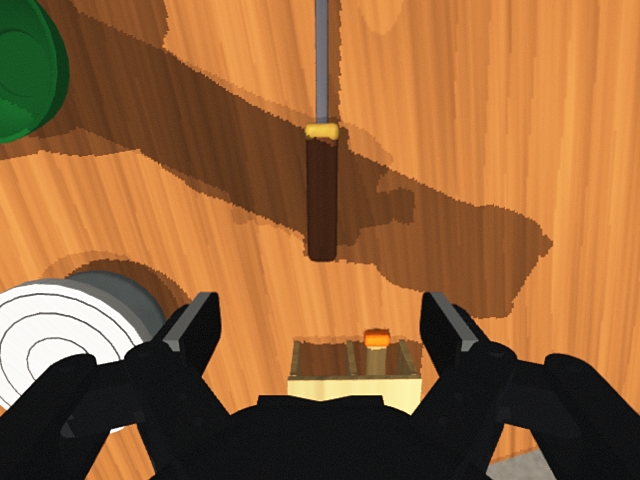

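The rake lies straight on the table, handle end at (321,261), well aligned between the fingers; the stick (376,338) is still in place.

>>> drive_tool(moves=[{"offset":[0,0.1,-0.9],"turn":[0,0,0],"claw":-1},{"offset":[0,0,-0.9],"turn":[0,0,0],"claw":-1},{"offset":[0,0,-0.9],"turn":[0,0,0],"claw":-1},{"offset":[0,0,-0.9],"turn":[0,0,0],"claw":-1},{"offset":[0,0,-0.4],"turn":[0,0,0],"claw":-1},{"offset":[0,0,0],"turn":[0,0,0],"claw":-1},{"offset":[0,0,0],"turn":[0,0,0],"claw":1},{"offset":[0,0,0],"turn":[0,0,0],"claw":1}], force=90)

```text
clock: 7.83
eef_pos: [0.5923, -0.1832, 0.0829]
tool_rot: [2.396, 2.028, 0.003]
wrist_force: [-0.2, 0.0, 0.7]
grip_width: 0.0635
grip_force: 0.0
```

>>> drive_tool(moves=[{"offset":[0,0,0],"turn":[0,0,0],"claw":1},{"offset":[0,0,0],"turn":[0,0,0],"claw":1},{"offset":[0,0,0],"turn":[0,0,0],"claw":1},{"offset":[0,0,0],"turn":[0,0,0],"claw":1},{"offset":[0,0,0],"turn":[0,0,0],"claw":1},{"offset":[0,0,0],"turn":[0,0,0],"claw":1},{"offset":[0,0,0.5],"turn":[0,0,0],"claw":1},{"offset":[0,0,0.5],"turn":[0,0,0],"claw":1}])

```text
clock: 8.5
eef_pos: [0.5896, -0.1826, 0.111]
tool_rot: [-2.396, -2.028, 0.003]
wrist_force: [-0.4, 0.4, -0.9]
grip_width: 0.0205
grip_force: 90.1
```

>>> drive_tool(moves=[{"offset":[0.06,0.88,0],"turn":[0,0,0.42],"claw":1},{"offset":[0.06,0.88,0],"turn":[0,0,0.42],"claw":1},{"offset":[0.06,0.88,0],"turn":[0,0,0.42],"claw":1},{"offset":[0.06,0.88,0],"turn":[0,0,0.42],"claw":1},{"offset":[0.06,0.88,0],"turn":[0,0,0.42],"claw":1},{"offset":[0,0,0],"turn":[0,0,0],"claw":1},{"offset":[0,0,0],"turn":[0,0,0],"claw":1},{"offset":[0,0,0],"turn":[0,0,0],"claw":1}])

```text
clock: 9.17
eef_pos: [0.6, -0.0518, 0.1121]
tool_rot: [2.161, 2.279, -0.0]
wrist_force: [-0.3, -1.0, -1.2]
grip_width: 0.0203
grip_force: 90.2
```

```bash
python3 - <<'E'
from h import *
import pickle
w=cap('wrist','w3.png');pickle.dump(w,open('w3.pkl','wb'))
o=sensors.get_obs();print(o['clock'],o['eef_pos'],o['tool_rot'],o['wrist_force'])
E
```

```text
9.2167 [ 0.59980677 -0.05284599  0.11203494] [ 2.16239423e+00  2.27685337e+00 -8.84003414e-04] [ 0.13249618  0.09974562 -1.00913772]
```

View pics/w3.png

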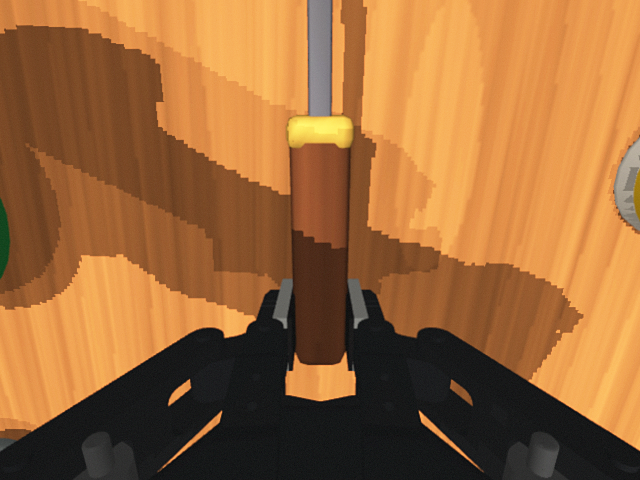

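>>> drive_tool(moves=[{"offset":[-0.044,0.71,0],"turn":[0,0,0],"claw":1},{"offset":[-0.044,0.71,0],"turn":[0,0,0],"claw":1},{"offset":[-0.044,0.71,0],"turn":[0,0,0],"claw":1},{"offset":[-0.044,0.71,0],"turn":[0,0,0],"claw":1},{"offset":[-0.044,0.71,0],"turn":[0,0,0],"claw":1},{"offset":[-0.044,0.71,0],"turn":[0,0,0],"claw":1},{"offset":[0,0,0],"turn":[0,0,0],"claw":1},{"offset":[0,0,0],"turn":[0,0,0],"claw":1}])

```text
clock: 9.88
eef_pos: [0.5921, 0.0769, 0.1114]
tool_rot: [2.16, 2.281, -0.0]
wrist_force: [-0.6, -1.0, -2.1]
grip_width: 0.0204
grip_force: 90.2
```

```bash
python3 - <<'E'
from h import *
a=cap('scene');b=cap('side')
o=sensors.get_obs();print(o['clock'],o['eef_pos'],o['tool_rot'],o['wrist_force'])
import pickle;pickle.dump((a,b),open('ab.pkl','wb'))
f=lambda i,x,y,w,h:cv2.resize(i[y:y+h,x:x+w],(w*5,h*5),interpolation=cv2.INTER_CUBIC)
cv2.imwrite('pics/c4.png',np.hstack([f(a['pixels'],380,225,80,80),f(b['pixels'],250,160,80,80)]))
E
```

```text
9.9833 [0.59215533 0.07400314 0.11153871] [ 2.16366753e+00  2.27563322e+00 -1.67025259e-03] [ 1.12060293  0.21808266 -1.11578388]
```

View pics/c4.png

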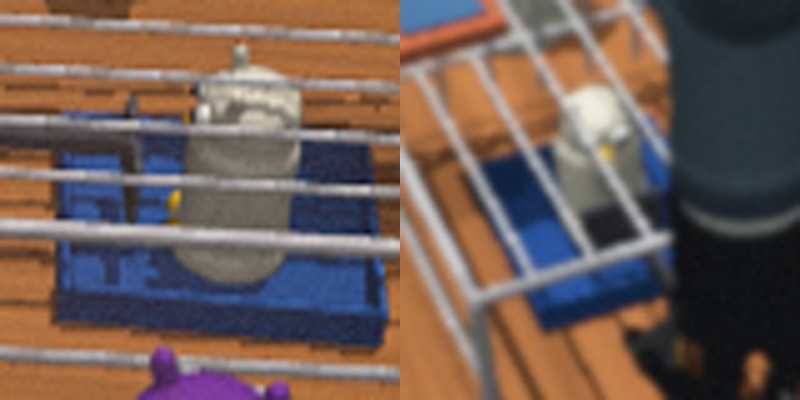

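Scene crop: the blade (130,165) hangs between the near wall (62,190) and the owl's front (178,205); in the side crop it sits within the tray width. Lower it into the tray and draw slowly.

>>> drive_tool(moves=[{"offset":[0.03,0,-0.2],"turn":[0,0,0],"claw":1},{"offset":[0.03,0,-0.2],"turn":[0,0,0],"claw":1},{"offset":[0.03,0,-0.2],"turn":[0,0,0],"claw":1},{"offset":[0.03,0,-0.18],"turn":[0,0,0],"claw":1},{"offset":[0,0,0],"turn":[0,0,0],"claw":1},{"offset":[0,0,0],"turn":[0,0,0],"claw":1},{"offset":[0,-0.05,0],"turn":[0,0,0],"claw":1},{"offset":[0.005,-0.1,0],"turn":[0,0,0],"claw":1}])

```text
clock: 10.65
eef_pos: [0.5957, 0.0729, 0.0879]
tool_rot: [-2.159, -2.281, -0.0]
wrist_force: [0.6, 0.4, -1.8]
grip_width: 0.0201
grip_force: 90.3
```

>>> drive_tool(moves=[{"offset":[0.006,-0.1,0],"turn":[0,0,0],"claw":1},{"offset":[0.006,-0.1,0],"turn":[0,0,0],"claw":1},{"offset":[0.006,-0.1,0],"turn":[0,0,0],"claw":1},{"offset":[0.006,-0.1,0],"turn":[0,0,0],"claw":1},{"offset":[0.006,-0.1,0],"turn":[0,0,0],"claw":1},{"offset":[0.006,-0.1,0],"turn":[0,0,0],"claw":1},{"offset":[0.006,-0.1,0],"turn":[0,0,0],"claw":1},{"offset":[0.006,-0.1,0],"turn":[0,0,0],"claw":1}])

```text
clock: 11.32
eef_pos: [0.5973, 0.0492, 0.0879]
tool_rot: [-2.16, -2.28, -0.002]
wrist_force: [-0.2, 2.8, -2.4]
grip_width: 0.0204
grip_force: 90.1
```

```bash
cat > m.py <<'E'
from h import *
def tray(c,roi):
    h=cv2.cvtColor(c['pixels'],cv2.COLOR_BGR2HSV);m=cv2.inRange(h,(105,150,40),(125,255,255))
    r=np.zeros_like(m);x,y,w,hh=roi;r[y:y+hh,x:x+w]=255
    return cv2.boundingRect(m&r)
E
python3 - <<'E'
from m import *
import pickle
a0,b0=pickle.load(open('ab.pkl','rb'));a=cap('scene')
for c in(a0,a): print(tray(c,(330,235,135,70)))
o=sensors.get_obs();print(o['clock'],o['eef_pos'],o['wrist_force'],o['moment'])
E
```

```text
(393, 257, 64, 37)
(390, 251, 65, 42)
11.3667 [0.59728536 0.0480282  0.08792006] [ 0.12786088  1.28753204 -1.7851105 ] [ 0.20665504 -0.07850351 -0.07229397]
```

>>> drive_tool(moves=[{"offset":[0.008,-0.14,0],"turn":[0,0,0],"claw":1},{"offset":[0.01,-0.18,0],"turn":[0,0,0],"claw":1},{"offset":[0.012,-0.22,0],"turn":[0,0,0],"claw":1},{"offset":[0.015,-0.26,0],"turn":[0,0,0],"claw":1},{"offset":[0.017,-0.3,0],"turn":[0,0,0],"claw":1},{"offset":[0.02,-0.34,0],"turn":[0,0,0],"claw":1},{"offset":[0.02,-0.36,0],"turn":[0,0,0],"claw":1},{"offset":[0.02,-0.38,0],"turn":[0,0,0],"claw":1}])

```text
clock: 12.03
eef_pos: [0.6007, -0.0186, 0.0879]
tool_rot: [-2.162, -2.28, 0.0]
wrist_force: [0.3, 2.7, -1.8]
grip_width: 0.0202
grip_force: 90.3
```

>>> drive_tool(moves=[{"offset":[0.023,-0.4,0],"turn":[0,0,0],"claw":1},{"offset":[0.023,-0.4,0],"turn":[0,0,0],"claw":1},{"offset":[0.023,-0.4,0],"turn":[0,0,0],"claw":1},{"offset":[0.023,-0.4,0],"turn":[0,0,0],"claw":1},{"offset":[0.023,-0.4,0],"turn":[0,0,0],"claw":1},{"offset":[0.023,-0.4,0],"turn":[0,0,0],"claw":1},{"offset":[0.023,-0.4,0],"turn":[0,0,0],"claw":1},{"offset":[0.023,-0.4,0],"turn":[0,0,0],"claw":1}])

```text
clock: 12.7
eef_pos: [0.6063, -0.1143, 0.0878]
tool_rot: [-2.161, -2.28, 0.0]
wrist_force: [-0.9, 2.7, -2.9]
grip_width: 0.0202
grip_force: 90.3
```

>>> drive_tool(moves=[{"offset":[0.02,-0.36,0],"turn":[0,0,0],"claw":1},{"offset":[0.02,-0.34,0],"turn":[0,0,0],"claw":1},{"offset":[0.017,-0.3,0],"turn":[0,0,0],"claw":1},{"offset":[0.015,-0.26,0],"turn":[0,0,0],"claw":1},{"offset":[0.012,-0.22,0],"turn":[0,0,0],"claw":1},{"offset":[0.01,-0.18,0],"turn":[0,0,0],"claw":1},{"offset":[0.008,-0.12,0],"turn":[0,0,0],"claw":1},{"offset":[0.004,-0.06,0],"turn":[0,0,0],"claw":1}])

```text
clock: 13.37
eef_pos: [0.6095, -0.1688, 0.0879]
tool_rot: [2.161, 2.28, -0.0]
wrist_force: [0.2, 1.6, -1.5]
grip_width: 0.0204
grip_force: 90.3
```

```bash
python3 - <<'E'
from m import *
a=cap('scene');b=cap('side');o=sensors.get_obs();print(o['clock'],o['eef_pos'],o['wrist_force'])
cv2.imwrite('pics/c5.png',np.hstack([cv2.resize(a['pixels'][170:370,190:390],(400,400)),cv2.resize(b['pixels'][150:350,210:410],(400,400))]))
import pickle;pickle.dump((a,b),open('ab2.pkl','wb'))
E
```

```text
13.4667 [ 0.60951574 -0.16899143  0.08792255] [-0.24205179  0.36155573  0.41880769]
```

View pics/c5.png

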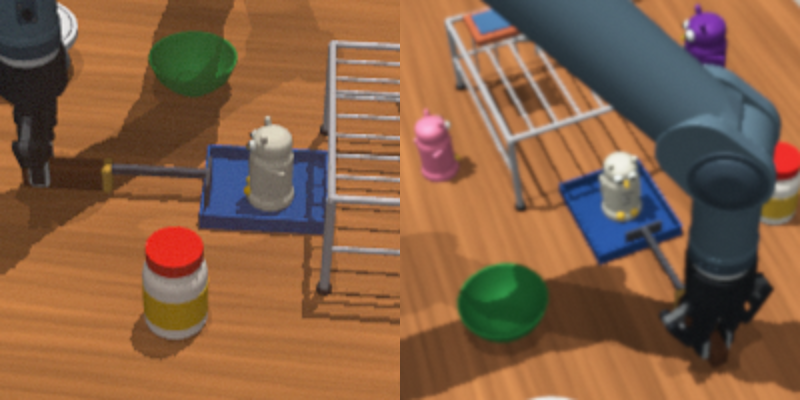

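The tray is out with the owl upright at (270,165) in the scene half, clear of the rack; the blade still sits inside the near wall. Now lift the rake off and lay it down.

>>> drive_tool(moves=[{"offset":[0,0.1,0],"turn":[0,0,0],"claw":1},{"offset":[0,0,0.35],"turn":[0,0,0],"claw":1},{"offset":[0,0,0.35],"turn":[0,0,0],"claw":1},{"offset":[0,0,0.35],"turn":[0,0,0],"claw":1},{"offset":[0,-0.5,0],"turn":[0,0,0],"claw":1},{"offset":[0,-0.5,0],"turn":[0,0,0],"claw":1},{"offset":[0,-0.5,0],"turn":[0,0,0],"claw":1},{"offset":[0,-0.5,0],"turn":[0,0,0],"claw":1}])

```text
clock: 14.13
eef_pos: [0.6104, -0.2264, 0.1214]
tool_rot: [2.159, 2.279, 0.001]
wrist_force: [1.0, -0.8, -2.0]
grip_width: 0.0204
grip_force: 90.3
```

>>> drive_tool(moves=[{"offset":[0,0,-0.3],"turn":[0,0,0],"claw":1},{"offset":[0,0,-0.3],"turn":[0,0,0],"claw":1},{"offset":[0,0,-0.3],"turn":[0,0,0],"claw":1},{"offset":[0,0,-0.3],"turn":[0,0,0],"claw":1},{"offset":[0,0,-0.06],"turn":[0,0,0],"claw":1},{"offset":[0,0,0],"turn":[0,0,0],"claw":1},{"offset":[0,0,0],"turn":[0,0,0],"claw":1},{"offset":[0,0,0],"turn":[0,0,0],"claw":1}])

```text
clock: 14.8
eef_pos: [0.61, -0.2232, 0.0821]
tool_rot: [-2.156, -2.281, -0.002]
wrist_force: [-3.0, 1.0, 8.1]
grip_width: 0.02
grip_force: 94.0
```

>>> drive_tool(moves=[{"offset":[0,0,0],"turn":[0,0,0],"claw":0},{"offset":[0,0,0],"turn":[0,0,0],"claw":-1},{"offset":[0,0,0],"turn":[0,0,0],"claw":-1},{"offset":[0,0,0],"turn":[0,0,0],"claw":-1},{"offset":[0,0,0.5],"turn":[0,0,0],"claw":-1},{"offset":[0,0,1],"turn":[0,0,0],"claw":-1},{"offset":[0,0,1],"turn":[0,0,0],"claw":-1},{"offset":[0,0,1],"turn":[0,0,0],"claw":-1}])

```text
clock: 15.47
eef_pos: [0.6092, -0.2255, 0.1883]
tool_rot: [-2.161, -2.279, 0.001]
wrist_force: [-0.1, 0.1, 0.6]
grip_width: 0.0854
grip_force: 0.0
```

>>> drive_tool(moves=[{"offset":[0,0.5,1],"turn":[0,0,0],"claw":-1},{"offset":[0,0.9,1],"turn":[0,0,0],"claw":-1},{"offset":[0,0.9,0.5],"turn":[0,0,0],"claw":-1},{"offset":[0,0.9,0],"turn":[0,0,0],"claw":-1},{"offset":[0,0.9,0],"turn":[0,0,0],"claw":-1},{"offset":[0,0.9,0],"turn":[0,0,0],"claw":-1},{"offset":[0,0,0],"turn":[0,0,0],"claw":-1},{"offset":[0,0,0],"turn":[0,0,0],"claw":-1}])

```text
clock: 16.13
eef_pos: [0.6099, -0.0722, 0.2623]
tool_rot: [-2.155, -2.285, -0.002]
wrist_force: [0.4, -0.8, 0.3]
grip_width: 0.0855
grip_force: 0.0
```

```bash
python3 - <<'E'
from m import *
w=cap('wrist');a=cap('scene');b=cap('side');o=sensors.get_obs();print(o['clock'],o['eef_pos'],o['tool_rot'])
cv2.imwrite('pics/c6.png',np.hstack([cv2.resize(w['pixels'],(400,300)),np.vstack([cv2.resize(a['pixels'][160:360,120:390],(400,296)),np.zeros((4,400,3),np.uint8)])]))
cv2.imwrite('pics/c6.png',np.vstack([cv2.imread('pics/c6.png'),np.hstack([cv2.resize(b['pixels'][150:390,210:530],(400,300)),cv2.resize(a['pixels'][230:290,295:375],(400,300))])]))
import pickle;pickle.dump((w,a,b),open('ab3.pkl','wb'))
E
```

```text
16.2833 [ 0.60928681 -0.07723286  0.26218572] [ 2.16309459e+00  2.27673259e+00 -6.33211457e-04]
```

View pics/c6.png

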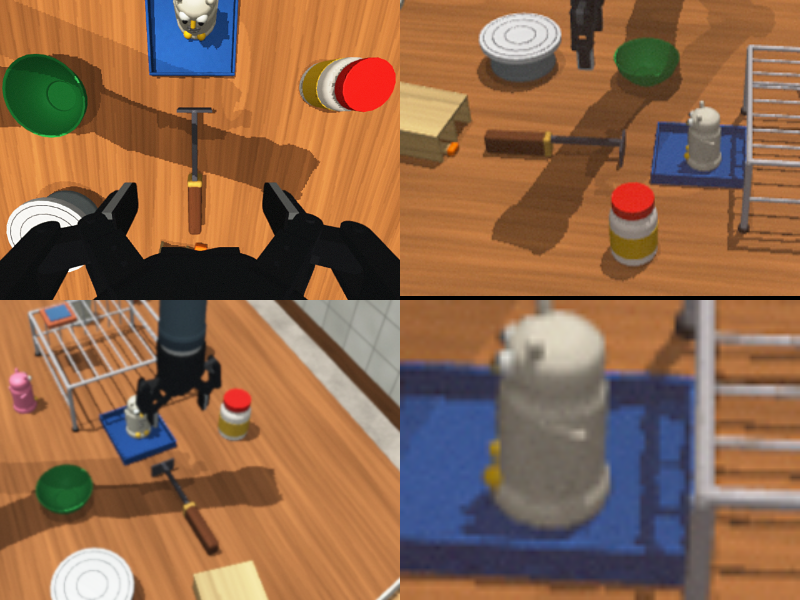

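Wrist view: the rake lies flat, blade (195,110) well off the tray (near wall 75), owl upright. Compute where the owl and rack front are.

```bash
python3 - <<'E'
from m import *
import pickle
np.set_printoptions(precision=4,suppress=True)
w,a,b=pickle.load(open('ab3.pkl','rb'))
C=lambda u,v:(295+(u-400)/5,230+(v-300)/5)
print('foot scene',onz(a,C(551,500),.004),'edges',onz(a,C(493,500),.006),onz(a,C(610,495),.006))
print('mid body at .05',onz(a,C(500,430),.05),onz(a,C(606,430),.05), 'head',onz(a,C(555,345),.085))
W=lambda u,v:(u*1.6,v*1.6)
print('tray nearwall wrist',onz(w,W(148,76),0),onz(w,W(238,76),0),'feet',onz(w,W(196,38),.008),'head front',onz(w,W(196,12),.08))
print('blade',onz(w,W(195,110),.032))
S=(190,170)
print('rack post foot scene',onz(a,(120+744*.675-270,160+230*.675),0))
c=lambda u,v:(120+(u-400)*.675,160+v*.675)
print('postfoot',onz(a,c(745,232),0),onz(a,c(745,113),0),'top',onz(a,c(748,150),.126),onz(a,c(750,47),.126))
print('tray far wall scene',onz(a,c(745,128),.02),onz(a,c(742,187),0),'near',onz(a,c(655,124),.02),onz(a,c(652,184),0))
E
```

```text
foot scene [0.606  0.0906 0.004 ] edges [0.6116 0.0652 0.006 ] [0.6014 0.1165 0.006 ]
mid body at .05 [0.6144 0.0677 0.05  ] [0.6083 0.1134 0.05  ] head [0.5958 0.0888 0.085 ]
tray nearwall wrist [0.5281 0.0051 0.    ] [0.6618 0.0128 0.    ] feet [0.5969 0.0591 0.008 ] head front [0.5976 0.0707 0.08  ]
blade [ 0.601  -0.0372  0.032 ]
rack post foot scene [0.7321 0.159  0.    ]
postfoot [0.7357 0.1606 0.    ] [ 0.4742  0.1445 -0.    ] top [0.7062 0.1552 0.126 ] [0.4688 0.1442 0.126 ]
tray far wall scene [0.5354 0.147  0.02  ] [0.6463 0.1507 0.    ] near [0.5445 0.0079 0.02  ] [0.6572 0.0189 0.    ]
```

>>> drive_tool(moves=[{"offset":[-0.09,0.78,0],"turn":[0,0,0],"claw":-1},{"offset":[-0.09,0.78,0],"turn":[0,0,0],"claw":-1},{"offset":[-0.09,0.78,0],"turn":[0,0,0],"claw":-1},{"offset":[-0.09,0.78,0],"turn":[0,0,0],"claw":-1},{"offset":[0,0,0],"turn":[0,0,0],"claw":-1},{"offset":[0,0,0],"turn":[0,0,0],"claw":-1},{"offset":[0,0,0],"turn":[0,0,0],"claw":-1},{"offset":[0,0,0],"turn":[0,0,0],"claw":-1}])

```text
clock: 16.95
eef_pos: [0.5988, 0.0153, 0.2618]
tool_rot: [2.165, 2.275, -0.001]
wrist_force: [-0.0, -0.0, 1.0]
grip_width: 0.0857
grip_force: 0.0
```

```bash
python3 - <<'E'
from m import *
w=cap('wrist');o=sensors.get_obs();print(o['clock'],o['eef_pos'],o['tool_rot'],w['eye'])
cv2.imwrite('pics/w7.png',cv2.resize(w['pixels'][:300,120:520],(800,600)))
import pickle;pickle.dump(w,open('w7.pkl','wb'))
E
```

```text
17.0 [0.59880989 0.01548683 0.26179115] [ 2.16501254e+00  2.27506378e+00 -9.13163084e-04] [0.59538277 0.08725531 0.33216698]
```

View pics/w7.png

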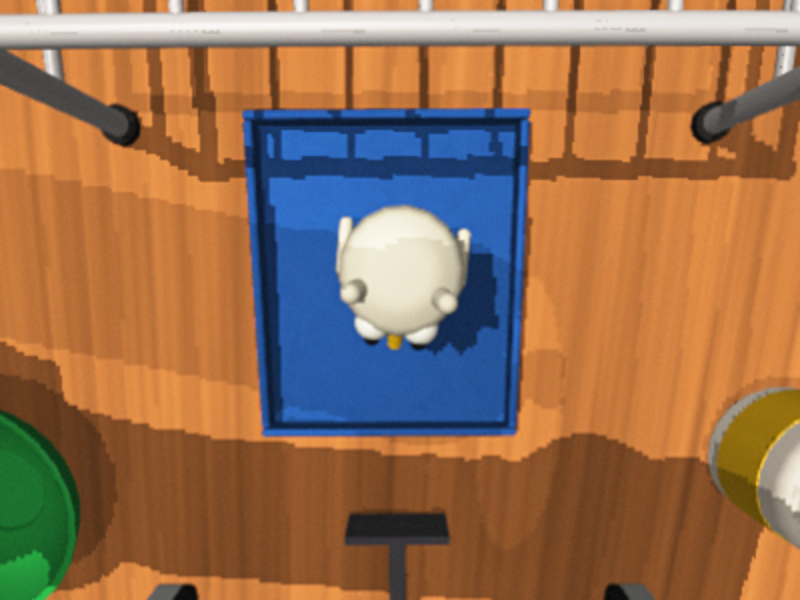

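From above: owl head centre at (401,270) of the crop, the wings narrow slivers at (345,240) and (465,245) toward the back, rack front wire at row 30.

```bash
python3 - <<'E'
from m import *
import pickle
np.set_printoptions(precision=4,suppress=True)
w=pickle.load(open('w7.pkl','rb'));F=lambda u,v:(120+u/2,v/2)
for z in(.06,.075,.09): print(z,onz(w,F(401,270),z),onz(w,F(339,270),z),onz(w,F(463,270),z))
print('wire',onz(w,F(400,45),.126),'tray',onz(w,F(245,112),.02),onz(w,F(528,112),.02),onz(w,F(264,432),.02),onz(w,F(516,432),.02))
print('wings',onz(w,F(345,240),.05),onz(w,F(465,248),.05))
E
```

```text
0.06 [0.5959 0.0849 0.06  ] [0.5721 0.0838 0.06  ] [0.6197 0.0861 0.06  ]
0.075 [0.5959 0.085  0.075 ] [0.5734 0.084  0.075 ] [0.6184 0.0862 0.075 ]
0.09 [0.5959 0.0852 0.09  ] [0.5747 0.0841 0.09  ] [0.617  0.0862 0.09  ]
wire [0.5927 0.1433 0.126 ] tray [0.5282 0.1445 0.02  ] [0.6455 0.1502 0.02  ] [0.5351 0.0081 0.02  ] [0.6538 0.0139 0.02  ]
wings [0.5734 0.0951 0.05  ] [0.6208 0.0944 0.05  ]
```

>>> drive_tool(moves=[{"offset":[-0.03,0.71,0],"turn":[0,0,0],"claw":-1},{"offset":[-0.03,0.72,0],"turn":[0,0,0],"claw":-1},{"offset":[-0.03,0.72,0],"turn":[0,0,0],"claw":-1},{"offset":[0,0,-0.9],"turn":[0,0,0],"claw":-1},{"offset":[0,0,-0.9],"turn":[0,0,0],"claw":-1},{"offset":[0,0,0],"turn":[0,0,0],"claw":-1},{"offset":[0,0,0],"turn":[0,0,0],"claw":-1},{"offset":[0,0,0],"turn":[0,0,0],"claw":-1}], force=30)

```text
clock: 17.67
eef_pos: [0.5968, 0.0812, 0.2087]
tool_rot: [2.163, 2.277, 0.001]
wrist_force: [-0.1, -0.2, 0.1]
grip_width: 0.0855
grip_force: 0.0
```

>>> drive_tool(moves=[{"offset":[0,0,-0.5],"turn":[0,0,0],"claw":-1},{"offset":[0,0,-0.5],"turn":[0,0,0],"claw":-1},{"offset":[0,0,-0.5],"turn":[0,0,0],"claw":-1},{"offset":[0,0,-0.5],"turn":[0,0,0],"claw":-1},{"offset":[0,0,-0.5],"turn":[0,0,0],"claw":-1},{"offset":[0,0,-0.45],"turn":[0,0,0],"claw":-1},{"offset":[0,0,-0.3],"turn":[0,0,0],"claw":-1},{"offset":[0,0,0],"turn":[0,0,0],"claw":-1}])

```text
clock: 18.33
eef_pos: [0.5954, 0.0824, 0.109]
tool_rot: [-2.161, -2.279, 0.003]
wrist_force: [-0.0, 0.4, 0.3]
grip_width: 0.0858
grip_force: 0.0
```

```bash
python3 -c "
from h import *
o=sensors.get_obs();print(o['clock'],o['eef_pos'],o['tool_rot'],o['wrist_force'],o['joint_positions'])"
```

```text
18.3333 [0.59543254 0.08236077 0.10900376] [-2.16091556 -2.27881515  0.00282501] [-0.03604358  0.41727054  0.2547145 ] [-0.60636197  0.58214787  0.50139149  1.86407747 -0.37971014  0.79313236
  0.1496677 ]
```

>>> drive_tool(moves=[{"offset":[0,0,0],"turn":[0,0,0],"claw":-0.6},{"offset":[0,0,0],"turn":[0,0,0],"claw":-0.4},{"offset":[0,0,0],"turn":[0,0,0],"claw":-0.3},{"offset":[0,0,0],"turn":[0,0,0],"claw":-0.2},{"offset":[0,0,0],"turn":[0,0,0],"claw":-0.1},{"offset":[0,0,0],"turn":[0,0,0],"claw":0},{"offset":[0,0,0],"turn":[0,0,0],"claw":0.5},{"offset":[0,0,0],"turn":[0,0,0],"claw":1}], force=30)

```text
clock: 19.0
eef_pos: [0.5964, 0.0829, 0.1111]
tool_rot: [2.161, 2.28, 0.001]
wrist_force: [-2.1, -0.2, 6.7]
grip_width: 0.0472
grip_force: 30.6
```

>>> drive_tool(moves=[{"offset":[0,0,0],"turn":[0,0,0],"claw":1},{"offset":[0,0,0],"turn":[0,0,0],"claw":1},{"offset":[0,0,0.1],"turn":[0,0,0],"claw":1},{"offset":[0,0,0.2],"turn":[0,0,0],"claw":1},{"offset":[0,0,0.2],"turn":[0,0,0],"claw":1},{"offset":[0,0,0.2],"turn":[0,0,0],"claw":1},{"offset":[0,0,0],"turn":[0,0,0],"claw":1},{"offset":[0,0,0],"turn":[0,0,0],"claw":1}])

```text
clock: 19.67
eef_pos: [0.5964, 0.0828, 0.1317]
tool_rot: [2.161, 2.28, 0.002]
wrist_force: [-0.1, -0.4, -2.4]
grip_width: 0.0471
grip_force: 31.3
```

>>> drive_tool(moves=[{"offset":[0,0,0.5],"turn":[0,0,0],"claw":1},{"offset":[0,0,1],"turn":[0,0,0],"claw":1},{"offset":[0,0,1],"turn":[0,0,0],"claw":1},{"offset":[0,0,0.8],"turn":[0,0,0],"claw":1},{"offset":[0,0,0.5],"turn":[0,0,0],"claw":1},{"offset":[-0.219,-0.344,0],"turn":[0,0,0],"claw":1},{"offset":[-0.219,-0.344,0],"turn":[0,0,0],"claw":1},{"offset":[-0.438,-0.688,0],"turn":[0,0,0],"claw":1}])

```text
clock: 20.33
eef_pos: [0.5687, 0.0428, 0.2435]
tool_rot: [-2.156, -2.283, 0.002]
wrist_force: [-1.2, 0.8, -2.6]
grip_width: 0.0469
grip_force: 31.8
```

>>> drive_tool(moves=[{"offset":[-0.438,-0.688,0],"turn":[0,0,0],"claw":1},{"offset":[-0.438,-0.688,0],"turn":[0,0,0],"claw":1},{"offset":[-0.438,-0.688,0],"turn":[0,0,0],"claw":1},{"offset":[-0.438,-0.688,0],"turn":[0,0,0],"claw":1},{"offset":[-0.438,-0.688,0],"turn":[0,0,0],"claw":1},{"offset":[-0.438,-0.688,0],"turn":[0,0,0],"claw":1},{"offset":[-0.438,-0.688,0],"turn":[0,0,0],"claw":1},{"offset":[-0.438,-0.688,0],"turn":[0,0,0],"claw":1}])

```text
clock: 21.0
eef_pos: [0.4607, -0.1254, 0.2426]
tool_rot: [-2.16, -2.275, 0.006]
wrist_force: [0.1, -0.7, -2.6]
grip_width: 0.0468
grip_force: 31.8
```

>>> drive_tool(moves=[{"offset":[-0.438,-0.688,0],"turn":[0,0,0],"claw":1},{"offset":[-0.438,-0.688,0],"turn":[0,0,0],"claw":1},{"offset":[-0.438,-0.688,0],"turn":[0,0,0],"claw":1},{"offset":[-0.438,-0.688,0],"turn":[0,0,0],"claw":1},{"offset":[-0.438,-0.688,0],"turn":[0,0,0],"claw":1},{"offset":[-0.219,-0.344,0],"turn":[0,0,0],"claw":1},{"offset":[-0.219,-0.344,0],"turn":[0,0,0],"claw":1},{"offset":[0,0,0],"turn":[0,0,0],"claw":1}])

```text
clock: 21.67
eef_pos: [0.3809, -0.2498, 0.2429]
tool_rot: [-2.166, -2.27, 0.005]
wrist_force: [-0.2, 0.2, -2.3]
grip_width: 0.0473
grip_force: 31.8
```

```bash
python3 - <<'E'
from h import *
np.set_printoptions(precision=4,suppress=True)
a=cap('scene');b=cap('side');o=sensors.get_obs();print(o['clock'],o['eef_pos'],o['tool_rot'],o['wrist_force'],o['grip_width'])
cv2.imwrite('pics/c8.png',np.hstack([cv2.resize(a['pixels'][100:240,130:270],(400,400)),cv2.resize(b['pixels'][260:440,200:380],(400,400))]))
E
```

```text
21.7667 [ 0.3836 -0.2473  0.2435] [-2.1617 -2.2749  0.0014] [ 0.4783 -0.0054 -2.6025] 0.04694770775120422
```

View pics/c8.png

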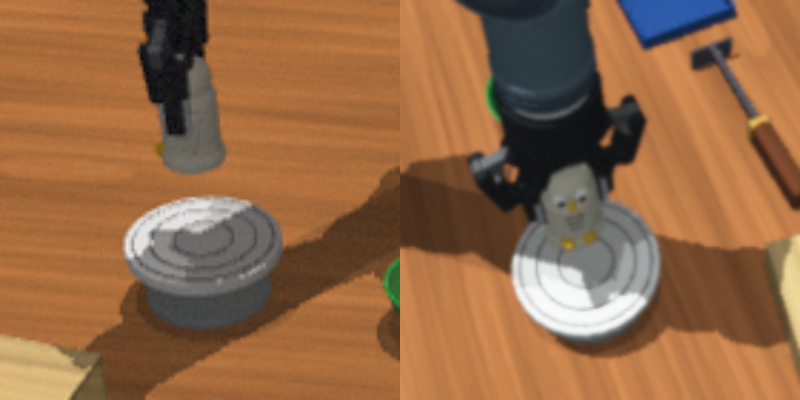

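Owl is held upright over the wheel: foot at (195,155) in the scene half, disc centre (204,238); in the side half the foot is about (575,235), disc centre (587,262).

```bash
python3 - <<'E'
from h import *
np.set_printoptions(precision=4,suppress=True)
a=cap('scene');b=cap('side')
A=lambda u,v:(130+u*.35,100+v*.35);B=lambda u,v:(200+(u-400)*.45,260+v*.45)
w1,w2=onz(a,A(204,238),.058),onz(b,B(587,262),.058)
o1,o2=onz(a,A(195,156),.137),onz(b,B(577,226),.137)
print(w1,o1,o1-w1);print(w2,o2,o2-w2)
E
```

```text
[ 0.3888 -0.2402  0.058 ] [ 0.3828 -0.2417  0.137 ] [-0.0061 -0.0015  0.079 ]
[ 0.3861 -0.2489  0.058 ] [ 0.383 -0.253  0.137] [-0.0031 -0.0041  0.079 ]
```

>>> drive_tool(moves=[{"offset":[0.1,0.07,-0.3],"turn":[0,0,0],"claw":1},{"offset":[0,0,-0.5],"turn":[0,0,0],"claw":1},{"offset":[0,0,-0.5],"turn":[0,0,0],"claw":1},{"offset":[0,0,-0.5],"turn":[0,0,0],"claw":1},{"offset":[0,0,-0.3],"turn":[0,0,0],"claw":1},{"offset":[0,0,-0.2],"turn":[0,0,0],"claw":1},{"offset":[0,0,-0.05],"turn":[0,0,0],"claw":1},{"offset":[0,0,0],"turn":[0,0,0],"claw":1}])

```text
clock: 22.53
eef_pos: [0.3889, -0.2451, 0.1742]
tool_rot: [-2.16, -2.28, 0.001]
wrist_force: [-1.0, 0.8, -2.6]
grip_width: 0.0467
grip_force: 31.8
```

>>> drive_tool(moves=[{"offset":[0,0,-0.04],"turn":[0,0,0],"claw":1},{"offset":[0,0,-0.04],"turn":[0,0,0],"claw":1},{"offset":[0,0,-0.03],"turn":[0,0,0],"claw":1},{"offset":[0,0,0],"turn":[0,0,0],"claw":1},{"offset":[0,0,0],"turn":[0,0,0],"claw":1},{"offset":[0,0,0],"turn":[0,0,0],"claw":1},{"offset":[0,0,0],"turn":[0,0,0],"claw":1},{"offset":[0,0,0],"turn":[0,0,0],"claw":1}])

```text
clock: 23.2
eef_pos: [0.3888, -0.2454, 0.1714]
tool_rot: [2.161, 2.28, 0.0]
wrist_force: [0.4, -0.3, -1.9]
grip_width: 0.0469
grip_force: 31.8
```

>>> drive_tool(moves=[{"offset":[0,0,-0.04],"turn":[0,0,0],"claw":1},{"offset":[0,0,-0.04],"turn":[0,0,0],"claw":1},{"offset":[0,0,-0.03],"turn":[0,0,0],"claw":1},{"offset":[0,0,-0.03],"turn":[0,0,0],"claw":1},{"offset":[0,0,0],"turn":[0,0,0],"claw":1},{"offset":[0,0,0],"turn":[0,0,0],"claw":1},{"offset":[0,0,0],"turn":[0,0,0],"claw":1},{"offset":[0,0,0],"turn":[0,0,0],"claw":1}])

```text
clock: 23.87
eef_pos: [0.3888, -0.2454, 0.1671]
tool_rot: [2.161, 2.28, 0.0]
wrist_force: [0.2, 0.2, -2.6]
grip_width: 0.0464
grip_force: 31.8
```

>>> drive_tool(moves=[{"offset":[0,0,-0.03],"turn":[0,0,0],"claw":1},{"offset":[0,0,-0.03],"turn":[0,0,0],"claw":1},{"offset":[0,0,0],"turn":[0,0,0],"claw":1},{"offset":[0,0,0],"turn":[0,0,0],"claw":1},{"offset":[0,0,0],"turn":[0,0,0],"claw":1},{"offset":[0,0,0],"turn":[0,0,0],"claw":1},{"offset":[0,0,0],"turn":[0,0,0],"claw":1},{"offset":[0,0,0],"turn":[0,0,0],"claw":1}])

```text
clock: 24.53
eef_pos: [0.3888, -0.2454, 0.1653]
tool_rot: [2.161, 2.28, 0.0]
wrist_force: [-0.0, 0.5, -2.6]
grip_width: 0.0467
grip_force: 31.8
```

>>> drive_tool(moves=[{"offset":[0,0,-0.03],"turn":[0,0,0],"claw":1},{"offset":[0,0,0],"turn":[0,0,0],"claw":1},{"offset":[0,0,0],"turn":[0,0,0],"claw":1},{"offset":[0,0,0],"turn":[0,0,0],"claw":1},{"offset":[0,0,0],"turn":[0,0,0],"claw":1},{"offset":[0,0,0],"turn":[0,0,0],"claw":1},{"offset":[0,0,0],"turn":[0,0,0],"claw":1},{"offset":[0,0,0],"turn":[0,0,0],"claw":1}])

```text
clock: 25.2
eef_pos: [0.3889, -0.2455, 0.1651]
tool_rot: [-2.161, -2.28, -0.001]
wrist_force: [-1.5, 1.9, 5.6]
grip_width: 0.0468
grip_force: 32.5
```

```bash
python3 -c "
from h import *
o=sensors.get_obs();print(o['clock'],o['eef_pos'],o['wrist_force'],o['moment'])"
```

```text
25.2 [ 0.38888406 -0.24549877  0.16505454] [-1.49328084  1.91779731  5.6301105 ] [0.27077311 0.45269846 0.02819304]
```

>>> drive_tool(moves=[{"offset":[0,0,0.015],"turn":[0,0,0],"claw":1},{"offset":[0,0,0],"turn":[0,0,0],"claw":0.1},{"offset":[0,0,0],"turn":[0,0,0],"claw":0},{"offset":[0,0,0],"turn":[0,0,0],"claw":-0.1},{"offset":[0,0,0],"turn":[0,0,0],"claw":-0.15},{"offset":[0,0,0],"turn":[0,0,0],"claw":-0.2},{"offset":[0,0,0],"turn":[0,0,0],"claw":-0.3},{"offset":[0,0,0],"turn":[0,0,0],"claw":-0.5}], force=20)

```text
clock: 25.87
eef_pos: [0.389, -0.2454, 0.1648]
tool_rot: [2.161, 2.28, -0.0]
wrist_force: [-0.3, -0.7, 0.5]
grip_width: 0.0637
grip_force: 0.0
```

>>> drive_tool(moves=[{"offset":[0,0,0],"turn":[0,0,0],"claw":-0.8},{"offset":[0,0,0],"turn":[0,0,0],"claw":-1},{"offset":[0,0,0],"turn":[0,0,0],"claw":-1},{"offset":[0,0,0],"turn":[0,0,0],"claw":-1},{"offset":[0,0,0.3],"turn":[0,0,0],"claw":-1},{"offset":[0,0,0.5],"turn":[0,0,0],"claw":-1},{"offset":[0,0,0.8],"turn":[0,0,0],"claw":-1},{"offset":[0,0,1],"turn":[0,0,0],"claw":-1}])

```text
clock: 26.53
eef_pos: [0.3874, -0.245, 0.2427]
tool_rot: [-2.16, -2.277, 0.005]
wrist_force: [0.5, 0.3, -0.3]
grip_width: 0.0855
grip_force: 0.0
```

>>> drive_tool(moves=[{"offset":[0,0,1],"turn":[0,0,0],"claw":-1},{"offset":[0,0,1],"turn":[0,0,0],"claw":-1},{"offset":[0,0,1],"turn":[0,0,0],"claw":-1},{"offset":[0,0,0.5],"turn":[0,0,0],"claw":-1},{"offset":[0,0,0],"turn":[0,0,0],"claw":-1},{"offset":[0,0,0],"turn":[0,0,0],"claw":-1},{"offset":[0,0,0],"turn":[0,0,0],"claw":-1},{"offset":[0,0,0],"turn":[0,0,0],"claw":-1}])

```text
clock: 27.2
eef_pos: [0.3879, -0.245, 0.3464]
tool_rot: [-2.16, -2.278, 0.002]
wrist_force: [-0.2, 0.7, -0.4]
grip_width: 0.0852
grip_force: 0.0
```

```bash
python3 - <<'E'
from h import *
a=cap('scene');o=sensors.get_obs();print(o['clock'],o['eef_pos'])
cv2.imwrite('pics/c9.png',cv2.resize(a['pixels'][90:390,100:500],(800,600)))
E
```

```text
27.25 [ 0.38790122 -0.2449981   0.34638405]
```

View pics/c9.png

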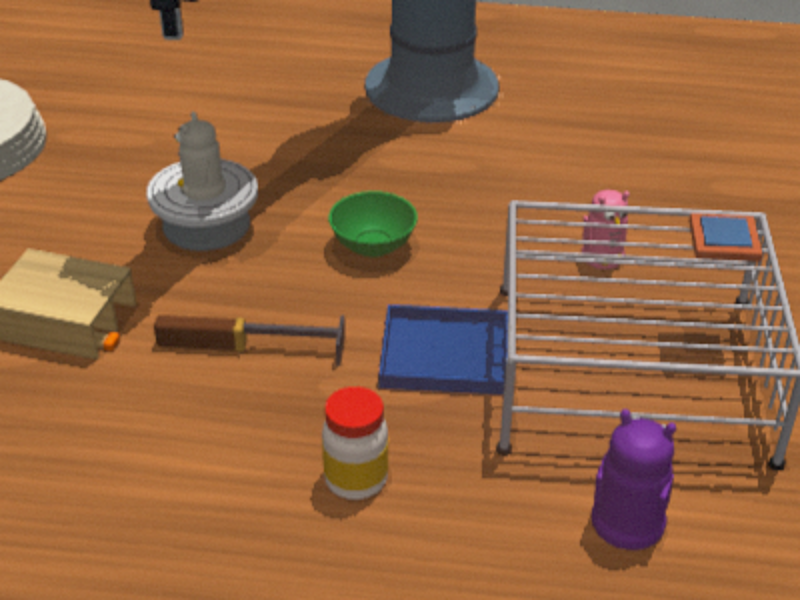

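The owl stands upright mid-wheel (202,160). The rake lies flat off the tray (250,333), the tray is flat (445,347), and the bowl, jar and stick are where they were. Handing in.

```bash
python3 -c "
from rig import bot
print(bot.finish_job())"
```

```text
the job is handed in; nothing more can be done
None
```

I've handed the job in at about 27 s of robot time: the owl stands upright mid-wheel, the rake lies flat off the tray, the tray is flat on the table, and the bowl, jar and stick were left untouched.

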